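# Turn the carousel to the lantern and switch it on

## Robot

A 6-joint arm with a two-finger parallel gripper is mounted at the origin on the work surface. World frame = base frame: x ahead of the robot, y to its left, z up, the work surface at z = 0. Lengths are in m, angles in rad, forces in N, time in s.
With the tool pointing down it reaches from about 0.35 to 0.975 m from the base axis. Payload 7.1 kg.
Tool frame: the origin (TCP) lies at the very end of the fingers, on their centre line; the grasp point (between the pads) lies 19 mm behind it; z points along the fingers, y is the direction in which the jaws open and shut (so a half turn about z gives the same grasp; the last joint's range is limited). The gripper opens to 88 mm and grips with 3 to 60 N. Pads are 20 mm wide; open, the fingers measure 115 mm over their backs; the gripper's body (75 mm by 178 mm) begins 61 mm behind the grasp point.
Start: joints at [-1.305, 0.423, 1.63, -0, 1.089, -0.019], TCP at [0.176, -0.6, 0.2] pointing down, gripper open.
Joint ranges: [-3, 3], [-0.9, 2.11], [0.09, 2.58], [-1.31, 4.45], [0.11, 2.69], [-2.54, 2.54]. Speed limits (rad/s): [2.39, 2.39, 3.01, 3.14, 3.14, 3.14].

## Interface

Orientations are given as a unit quaternion [x, y, z, w].
In Python, from bench import env, effector, ik, viewer, job, get_time, get_qpos, get_joint_vel, get_joint_torque, get_tool_pos, get_orientation, get_contact_force, get_torque, get_width gives the robot as it stands. Calls block until the motion is done:
- env.move_to(position, orientation): joint-space move of the TCP to a pose.
- env.servo_line(position, rotation=None, rate=0.15, until_force=None): straight line of the TCP; rotation=None keeps the orientation; rate is the mean speed in m/s. With until_force (N) it stops when the force on the tool has changed by that much, and returns True; else False.
- env.set_joints(angles): joint-space move.
- effector.gripper_to(opening, force=None): finger opening in m; force is the grip in N (None keeps the last); returns when the fingers have stopped.
- env.pause(seconds).
- ik(position, orientation): joint angles nearest the present ones, or None.
- viewer.camera(name): name is "scene" or "top" or "wrist"; returns a dict with "image" (400x640x3 uint8, red, green, blue), "vertical_fov" (degrees; the focal length in pixels is half the picture's height over the tangent of half this angle, whatever the lens; pixels are square), "cx", "cy" (the principal point, pixels), "world_to_cam" (4x4, takes a point from world to camera coordinates); the wrist camera has in their place "tool_from_camera" (4x4, takes a point from camera to tool coordinates, whose origin is the TCP and whose axes are the flange's). Camera axes: x right, y up, looking along -z (the intrinsics and any distortion apply to the point x, -y, -z); pixel columns grow to the right and rows downward; lengths in m; the calibration is good to about 2 mm. A picture is of the moment at which its call begins: read the wrist's pose just before it. There is no depth.
A pose or a line that the arm cannot do raises env.MotionError and nothing moves.
- job.hand_in(): hands the job in, once; it reports no verdict.
Readings, each from a call of its own:
- get_time(): time.
- get_qpos(): joint angles.
- get_joint_vel(): joint speeds.
- get_joint_torque(): joint torques, N m.
- get_tool_pos(): TCP position.
- get_orientation(): TCP orientation.
- get_contact_force(): force on the tool from outside, world axes, zero at the start.
- get_torque(): the same for the moment, N m.
- get_width(): finger opening in m.
Only numpy, scipy, OpenCV 4.12 (cv2) and the standard library are available. Lean on these libraries where they do the work, as an engineer would, in place of code of your own. Each camera call takes 0.05 s, during which the arm holds its last target. There are 200 camera calls.

## Task

Push the pegs on the carousel's rim to turn it until the camping lantern stands at the front, directly in line with the white mark on the rack's edge, and let it come to rest; then press the red button on top of the lantern fully down and let it go. Work with the fingertips only: grasp and lift nothing, do not touch the lantern until it is at the front, keep off the piggy bank and the yellow cup, which must ride along upright, and leave the tin box where it is.

Things in the scene. Friction and masses are not known exactly. Their poses are not given: they have to be found in the camera images.
- rack: Fixed low blue plastic shoe rack, 360 mm (x) by 700 mm (y), slatted deck 120 mm above the work surface. Origin at its centre on the work surface, on the carousel's axis; its -x axis points to its front, z up. Along the back edge (x = +172 mm) a 14 mm rail, centre 160 mm up, with a white night light clipped on at y = -270 mm (260 mm high, reaching forward to x = +110 mm).
- mark (a point): Top centre of the white mark (22 x 18 x 14 mm high) on the rack's front edge, 167 mm in front of the carousel's axis, 134 mm above the work surface. The line from the carousel's axis to this mark is the front.
- carousel: Round wooden turntable, 300 mm diameter, top 30 mm above its origin (on its axis, on the deck). Spins either way about z, more than a full turn; friction (0.15 N m) keeps it where it is left. Eight upright orange pegs, 12 mm diameter, stand 35 mm above its top at radius 138 mm, at 22.5, 67.5, ... degrees (every 45) from its x axis, which turns with it. Loose things stand within 105 mm of its axis.
- lantern: Round camping lantern, green with an amber globe, 68 mm diameter, 82 mm tall with its button, standing loose on the carousel with its axis 54 to 62 mm from the carousel's axis. Origin at the centre of its underside.
- button_top (a point): Centre of the top of the lantern's red round press button, 26 mm diameter, standing 14 mm proud of the lantern's cap, on the lantern's axis, 82 mm above its underside when not pressed. It is pressed straight down.
- lantern_button (a joint): How far the lantern's button is pressed: 0 m up, 0.006 m fully down. It springs back; fully down takes about 4 N.
- piggy: Pink ceramic piggy bank, about 72 mm long (x), 56 mm wide, 72 mm tall, standing loose on the carousel. Origin at floor level under its middle.
- cup: Yellow plastic cup, rim diameter 66 mm, 80 mm tall, standing loose and upright on the carousel. Origin at the centre of its underside.
- tin: Flat tin screwdriver kit box, 72 x 112 x 28 mm high, lying loose on the rack's deck to the left of the carousel. Origin at the centre of its underside.
Things that resemble listed ones, but are neither listed nor needed, are in the scene too. What is meant by the lantern is not black, blue or purple, and is the smaller of those in its own colour.

How it is judged:
By the outcome, as a careful person would: the job done as asked, in the order asked, and still so for the second after the job is handed in, with the robot touching nothing.
It also fails if it takes over 61 s, if anything falls off the work surface, if the arm or the gripper's body presses on something with over 40 N, if the wrist force passes 120 N, or if a joint passes its speed limit or range.

## Working session

There is one attempt and no reset: what is moved stays moved. The work goes in short steps, each a Python script; the robot and the scene stay as the last script left them, time stands still between calls to the robot, and variables do not carry over. Pictures are saved under pics/ and viewed, about 8 in all and at most 12, crops included, and the job is handed in when it is done.

```bash
mkdir -p pics; cat > h.py <<'E'
import numpy as np, cv2
from bench import *
def snap(n,fn,crop=None,s=1):
    c=viewer.camera(n); im=c["image"][:,:,::-1].copy()
    np.savez("pics/"+fn+".npz",**{k:v for k,v in c.items() if v is not None})
    if crop: x0,y0,x1,y1=crop; im=im[y0:y1,x0:x1]
    cv2.imwrite("pics/"+fn+".png",cv2.resize(im,None,fx=s,fy=s,interpolation=cv2.INTER_CUBIC)); return c
E
python3 - <<'E'
from h import *
for n in("scene","top"):
    c=snap(n,n+"0"); print({k:v for k,v in c.items() if k!="image"})
print(get_orientation(),get_time())
E
```

```text
{'vertical_fov': 52.5879143775816, 'cx': 319.5503264753303, 'cy': 195.73823566080065, 'world_to_cam': array([[ 0.61435012,  0.78890701,  0.01413039, -0.48708996],
       [-0.57270918,  0.43352744,  0.69574288,  0.15257958],
       [ 0.54275052, -0.43552232,  0.71815192, -1.27405678],
       [ 0.        ,  0.        ,  0.        ,  1.        ]])}
{'vertical_fov': 45.22537580373205, 'cx': 316.21301137753767, 'cy': 197.71417976323607, 'world_to_cam': array([[-1.03056157e-02, -9.99946483e-01,  9.08692089e-04,
         1.54583492e-01],
       [ 9.96234835e-01, -1.01891249e-02,  8.60949249e-02,
        -6.08791713e-01],
       [-8.60810586e-02,  1.79253193e-03,  9.96286524e-01,
        -1.36423451e+00],
       [ 0.00000000e+00,  0.00000000e+00,  0.00000000e+00,
         1.00000000e+00]])}
[ 9.89877637e-01  1.41921870e-01 -6.83188769e-05 -6.64130906e-04] 0.1
```

View pics/scene0.png

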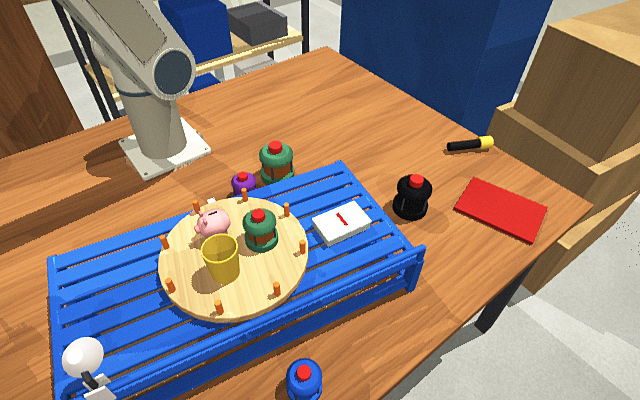

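View pics/top0.png

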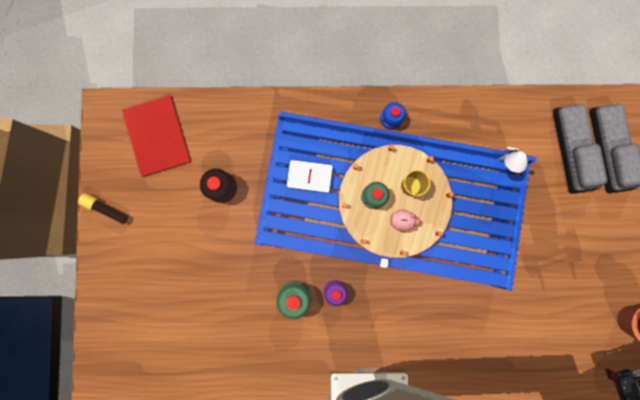

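Two green lanterns fit the description: one on the carousel, top view (376,195), and a larger one on the table, (294,300). Black (218,185), blue (394,115) and purple (336,294) are ruled out. The smaller green one, on the carousel, is the one meant. I'll confirm that in a crop.

```bash
python3 - <<'E'
import cv2
im=cv2.imread("pics/top0.png")[130:280,320:470]
cv2.imwrite("pics/crop0.png",cv2.resize(im,None,fx=4,fy=4,interpolation=cv2.INTER_CUBIC))
E
```

```text
(no output)
```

View pics/crop0.png

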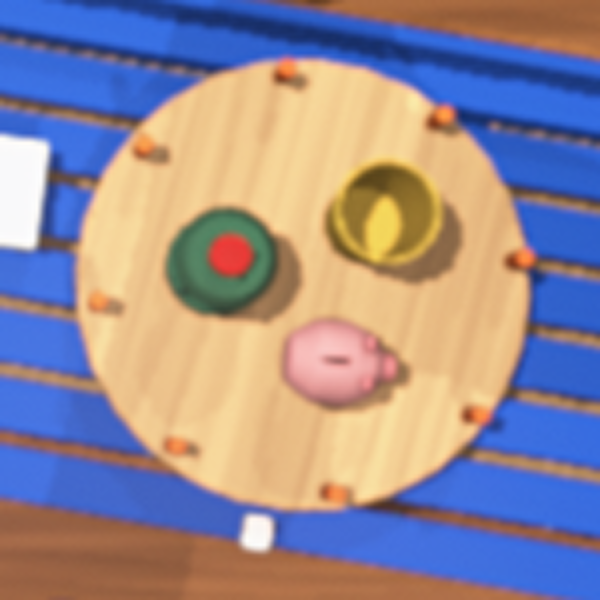

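The crop shows the small green lantern with its red button at (231,256) in crop pixels. It also shows eight pegs, with the piggy front right, the cup rear right and the white mark at (257,532).

```bash
cat >> h.py <<'E'
def ray(c,u,v,z):
    f=200/np.tan(np.radians(float(c["vertical_fov"]))/2); W=np.array(c["world_to_cam"])
    d=np.array([(u-c["cx"])/f,-(v-c["cy"])/f,-1]); R=W[:3,:3]; o=-R.T@W[:3,3]; d=R.T@d
    return (o+d*(z-o[2])/d[2])[:2]
def circ(P):
    P=np.array(P); A=np.c_[2*P,np.ones(len(P))]; s=np.linalg.lstsq(A,(P**2).sum(1),rcond=None)[0]
    return s[:2],np.sqrt(s[2]+s[:2]@s[:2])
E
python3 - <<'E'
from h import *
c=np.load("pics/top0.npz")
g=lambda x,y,z: ray(c,320+x/4-.375,130+y/4-.375,z)
P=[g(x,y,.185) for x,y in [(287,68),(442,113),(521,258),(477,412),(334,490),(178,444),(99,300),(145,145)]]
C,r=circ(P);print("C",C,r)
pol=lambda p:(np.hypot(*(p-C)).round(4),np.degrees(np.arctan2(*(p-C)[::-1])).round(1))
for p in P: print(p.round(4),pol(p))
for n,q in dict(mark=(257,532,.134),but=(231,256,.232),cup=(387,213,.23),pig=(335,358,.22)).items():
    p=g(*q);print(n,p.round(4),pol(p))
for n,u,v in [("purple",336,294),("big",294,300)]: print(n,ray(c,u,v,.08))
print(ray(c,307,176,.148))
E
```

```text
C [ 0.59152067 -0.05896916] 0.13627884311332236
[ 0.7273 -0.0473] (np.float64(0.1363), np.float64(4.9))
[ 0.6969 -0.1466] (np.float64(0.1371), np.float64(-39.8))
[ 0.6024 -0.1944] (np.float64(0.1359), np.float64(-85.4))
[ 0.5041 -0.163 ] (np.float64(0.1359), np.float64(-130.0))
[ 0.4557 -0.0706] (np.float64(0.1363), np.float64(-175.1))
[0.4858 0.0278] (np.float64(0.1368), np.float64(140.6))
[0.5781 0.0767] (np.float64(0.1363), np.float64(95.6))
[0.678  0.0455] (np.float64(0.1356), np.float64(50.4))
mark [ 0.4272 -0.0283] (np.float64(0.1671), np.float64(169.4))
but [ 0.6011 -0.0023] (np.float64(0.0575), np.float64(80.4))
cup [ 0.6271 -0.0997] (np.float64(0.0541), np.float64(-48.9))
pig [ 0.5381 -0.067 ] (np.float64(0.0541), np.float64(-171.4))
purple [0.34074838 0.09701478]
big [0.32576701 0.21201342]
[0.65785514 0.17237465]
```

```bash
cat >> h.py <<'E'
from scipy.spatial.transform import Rotation as Ro
C=np.array([.5915,-.0590])
def pose(th,z=.165,r=.138):
    t=np.radians(th); p=[C[0]+r*np.cos(t),C[1]+r*np.sin(t),z]
    s=t+np.pi/2-2*np.pi; y=np.array([np.cos(s),np.sin(s),0]); zz=np.array([0,0,-1.])
    return p,Ro.from_matrix(np.c_[np.cross(y,zz),y,zz]).as_quat()
def arc(a,b,rate=.05,n=8):
    for th in np.linspace(a,b,n+1)[1:]: env.servo_line(*pose(th),rate=rate)
E
python3 - <<'E'
from h import *
for th in (167,210,257,266): print(th,ik(*pose(th)))
p=get_tool_pos(); env.servo_line([p[0],p[1],.33],rate=.25)
effector.gripper_to(0.0)
env.move_to(*pose(167,.33)); env.servo_line(pose(167)[0],rate=.12)
print(get_width(),get_time(),get_contact_force(),get_qpos())
arc(167,256)
print(get_time(),get_contact_force(),get_tool_pos())
snap("top","top1",(320,130,470,280),4)
E
```

```text
167 [-8.70850858e-02  2.28096029e-01  2.01695387e+00 -4.44089210e-16
  8.96542756e-01  1.71060404e+00]
210 [-2.89159429e-01  2.72855335e-01  1.95348003e+00 -4.44089210e-16
  9.15257287e-01  7.58038122e-01]
257 [-3.52453660e-01  4.18000582e-01  1.72952842e+00 -4.44089210e-16
  9.94063650e-01 -1.25560857e-01]
266 [-3.45305800e-01  4.47563954e-01  1.68095815e+00 -4.44089210e-16
  1.01307055e+00 -2.75492630e-01]
0.0006504277885648973 5.9167 [ 0.98695617 -0.42982787  1.24569778] [-8.70904090e-02  2.27338368e-01  2.01631512e+00  2.38414374e-05
  8.96738278e-01  1.71062082e+00]
11.3833 [-0.46906849 -0.61700904 -0.5343172 ] [ 0.55768809 -0.19270822  0.16487035]
```

View pics/top1.png

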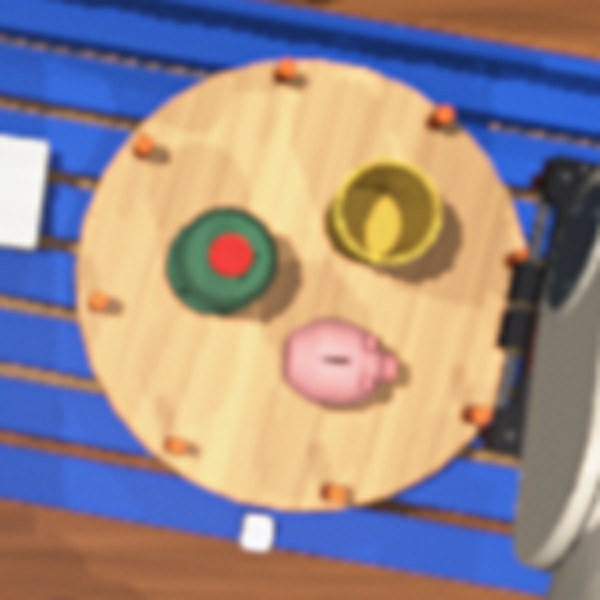

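The carousel has not turned: the pegs and the lantern at (231,256) are unchanged. The fingers stand near (520,300), level with the peg circle, so they passed the pegs without moving them. I'll check their height and radius from the scene camera.

```bash
python3 - <<'E'
from h import *
c=np.load("pics/top1.npz")
for z in(.165,.185): print(ray(c,320+518/4-.375,130+(305)/4-.375,z), get_tool_pos())
c=snap("scene","scene1",(90,160,330,340),3.3)
f=200/np.tan(np.radians(c["vertical_fov"])/2)
def proj(p):
    q=np.array(c["world_to_cam"])@np.r_[p,1]; return c["cx"]+f*q[0]/-q[2],c["cy"]-f*q[1]/-q[2]
print("tcp",[3.3*(a-b) for a,b in zip(proj(get_tool_pos()),(90,160))])
for t in(4.9,-85.4,-130,-175.1,140.6,95.6):
  for z in (.15,.185):
    print(t,z,[round(3.3*(a-b)) for a,b in zip(proj([*(C+.138*np.array([np.cos(np.radians(t)),np.sin(np.radians(t))])),z]),(90,160))])
E
```

```text
[ 0.5735001  -0.19707066] [ 0.55766186 -0.19271196  0.16489434]
[ 0.57217084 -0.19148856] [ 0.55766186 -0.19271196  0.16489434]
tcp [np.float64(246.46252192133088), np.float64(353.4924783326038)]
4.9 0.15 [625, 440]
4.9 0.185 [621, 407]
-85.4 0.15 [279, 425]
-85.4 0.185 [264, 391]
-130 0.15 [260, 284]
-130 0.185 [245, 249]
-175.1 0.15 [364, 169]
-175.1 0.185 [353, 132]
140.6 0.15 [517, 130]
140.6 0.185 [511, 94]
95.6 0.15 [655, 178]
95.6 0.185 [653, 142]
```

View pics/scene1.png

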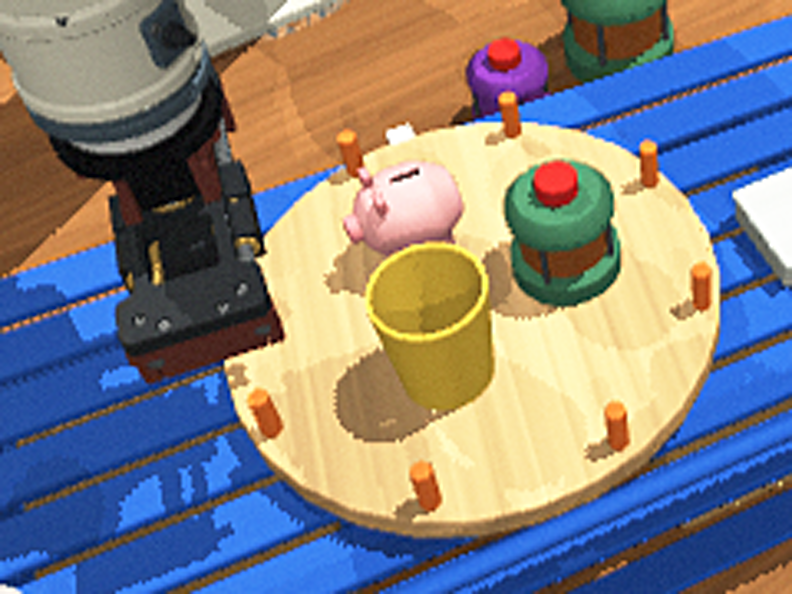

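The heights agree: the pegs project where I predicted, and the TCP (246,353) sits at the bottom edge of the closed gripper. Turning the carousel needs only about 1 N, so force tells me little. I'll push on slowly and compare pictures numerically.

```bash
python3 - <<'E'
from h import *
im0=np.load("pics/top0.npz")["image"].astype(int)
def lant(fn):
    c=viewer.camera("top"); im=c["image"]; np.savez("pics/"+fn+".npz",**c)
    s=im[130:280,320:470].astype(int); m=(s[...,0]>170)&(s[...,1]<70)&(s[...,2]<70)
    v,u=np.nonzero(m); p=ray(c,320+u.mean(),130+v.mean(),.232)-C
    d=np.abs(s-im0[130:280,320:470])[:, :115].mean()
    return len(u),np.degrees(np.arctan2(p[1],p[0])).round(2),np.hypot(*p).round(4),d.round(2)
print(get_time(),lant("a"))
for th in (260,264,268,272):
    env.servo_line(*pose(th),rate=.04); print(th,get_contact_force().round(2),get_torque().round(2),lant("a%d"%th))
c=np.load("pics/a272.npz");im=c["image"][130:280,380:500,::-1]
w=viewer.camera("wrist")["image"][:,:,::-1]
cv2.imwrite("pics/b.png",np.hstack([cv2.resize(im,(320,400),interpolation=cv2.INTER_CUBIC),w[:, 80:560]])); print(get_time())
E
```

```text
11.4833 (61, np.float64(80.41), np.float64(0.058), np.float64(7.97))
260 [-0.28  0.54  0.82] [-0.03 -0.08  0.01] (61, np.float64(80.41), np.float64(0.058), np.float64(8.11))
264 [-0.25 -0.   -0.86] [-0.04 -0.02 -0.  ] (61, np.float64(80.41), np.float64(0.058), np.float64(8.25))
268 [ 0.37  0.74 -0.82] [ 0.   -0.09  0.05] (62, np.float64(80.37), np.float64(0.0581), np.float64(8.41))
272 [-0.48 -0.48 -0.01] [-0.06 -0.12  0.04] (62, np.float64(80.37), np.float64(0.0581), np.float64(8.5))
13.35
```

View pics/b.png

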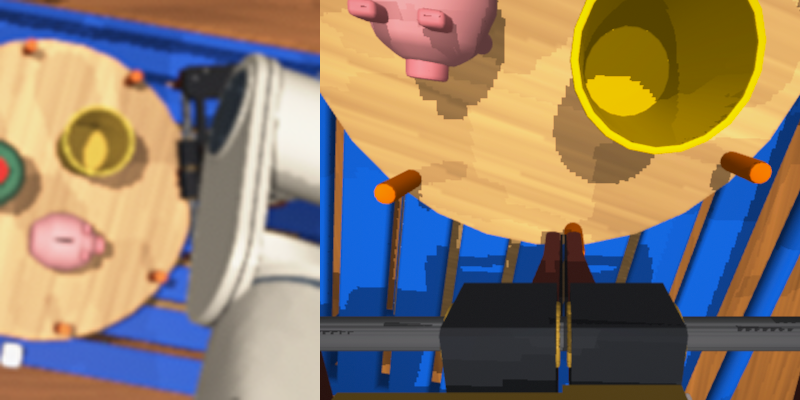

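The wrist view shows the closed tips (557,240) just outside the peg (572,230), by the disc's edge. So my pegs are off radially. I'll locate the pegs with the wrist camera.

```bash
python3 - <<'E'
from h import *
p=np.array(get_tool_pos());R=Ro.from_quat(get_orientation()).as_matrix()
c=viewer.camera("wrist");T=np.array(c["tool_from_camera"]);print(T.round(3),c["vertical_fov"],c["cx"],c["cy"],p,list(c))
f=200/np.tan(np.radians(c["vertical_fov"])/2)
def wray(u,v,z):
    d=R@T[:3,:3]@np.array([(u-c["cx"])/f,-(v-c["cy"])/f,-1]); o=p+R@T[:3,3]; return (o+d*(z-o[2])/d[2])
for u,v in[(331,228),(144,195),(520,172)]:
    print(wray(u,v,.185).round(4))
print("tip",wray(317,236,.165).round(4))
q=np.linalg.inv(T)@[0,0,0,1]; print("tcp px",c["cx"]+f*q[0]/-q[2],c["cy"]-f*q[1]/-q[2])
E
```

```text
[[ 0.     0.956  0.293  0.081]
 [ 1.    -0.    -0.    -0.   ]
 [-0.     0.293 -0.956 -0.185]
 [ 0.     0.     0.     1.   ]] 62.40848333367774 323.05297473820895 195.8874799346931 [ 0.59596391 -0.19684552  0.16490028] ['image', 'vertical_fov', 'cx', 'cy', 'tool_from_camera']
[ 0.5997 -0.1841  0.185 ]
[ 0.5016 -0.1689  0.185 ]
[ 0.6948 -0.15    0.185 ]
tip [ 0.5923 -0.1979  0.165 ]
tcp px 323.1578963687338 234.54715213735557
```

```bash
python3 - <<'E'
from h import *
out=[]
for i,th in enumerate((272,276,282)):
    if i: env.servo_line(*pose(th),rate=.04)
    p=np.array(get_tool_pos());R=Ro.from_quat(get_orientation()).as_matrix()
    c=viewer.camera("wrist");T=np.array(c["tool_from_camera"]);f=200/np.tan(np.radians(c["vertical_fov"])/2)
    im=c["image"][:,:,::-1].copy()
    def px(w):
        q=np.linalg.inv(T)@np.r_[R.T@(np.array(w)-p),1]; return c["cx"]+f*q[0]/-q[2],c["cy"]-f*q[1]/-q[2]
    for z,col in((.15,(255,255,255)),(.185,(255,0,255))):
        a=np.radians(274.6); u=px([C[0]+.138*np.cos(a),C[1]+.138*np.sin(a),z]); im[int(round(u[1])),int(round(u[0]))]=col; print(th,z,np.round(u))
    print(get_contact_force().round(2))
    out.append(cv2.resize(im[170:310,250:390],(396,396)) if 0 else cv2.resize(im[170:310,250:382],(264,280),interpolation=cv2.INTER_NEAREST))
cv2.imwrite("pics/w2.png",np.hstack(out))
E
```

```text
272 0.15 [333. 225.]
272 0.185 [335. 249.]
[-0.24  0.24  0.61]
276 0.15 [318. 225.]
276 0.185 [317. 249.]
[-0.13 -0.75 -0.25]
282 0.15 [296. 224.]
282 0.185 [291. 248.]
[-0.17  0.19  0.79]
```

View pics/w2.png

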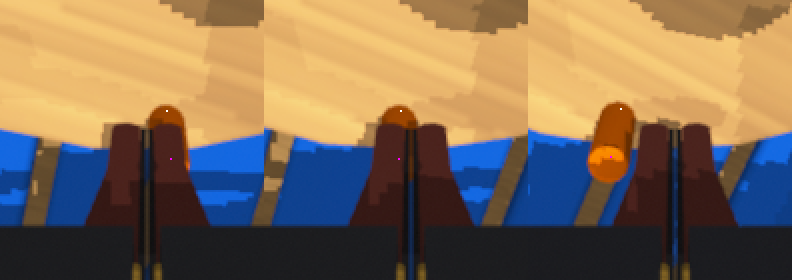

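The geometry is right, since the marks land on the peg. The tips seem to pass just above the peg tops, so closed tips are probably higher than the nominal TCP. I'll go back to the front and find the tip height by touching the disc lightly.

```bash
python3 - <<'E'
from h import *
env.servo_line(pose(282,.29)[0],rate=.25); env.servo_line(*pose(166,.29),rate=.25); env.servo_line(pose(166,.17)[0],rate=.2)
print(get_time(), get_contact_force().round(2))
hit=env.servo_line(pose(166,.138)[0],rate=.015,until_force=3)
print(hit,get_tool_pos(),get_contact_force().round(2),get_width(),get_time())
E
```

```text
18.025 [ 0.93 -0.62  0.06]
False [ 0.45764783 -0.02561667  0.13806279] [-0.49 -0.21 -0.23] 0.0003732815059431208 20.3083
```

Even with the TCP at 0.138 there is no contact, so the tips end well above the nominal TCP. This height should be good for pushing, so I'll try it with checks.

```bash
cat >> h.py <<'E'
def lant():
    c=viewer.camera("top"); s=c["image"][130:280,320:470].astype(int); m=(s[...,0]>170)&(s[...,1]<70)&(s[...,2]<70)
    v,u=np.nonzero(m)
    if len(u)<10: return len(u),None,None
    p=ray(c,320+u.mean(),130+v.mean(),.232)-C
    return len(u),np.degrees(np.arctan2(p[1],p[0])).round(2),np.hypot(*p).round(4)
E
python3 - <<'E'
from h import *
for th in (173,180,187,194):
    env.servo_line(*pose(th,.14),rate=.05); print(th,get_contact_force().round(2),lant())
print(get_time())
a=viewer.camera("top")["image"][130:280,320:470,::-1]; w=viewer.camera("wrist")["image"][100:400,170:470,::-1]
cv2.imwrite("pics/p3.png",np.hstack([cv2.resize(x,(400,400),interpolation=cv2.INTER_CUBIC) for x in(a,w)]))
E
```

```text
173 [ 0.14 -0.59 -0.1 ] (65, np.float64(80.33), np.float64(0.0576))
180 [-0.33  0.1   0.64] (64, np.float64(80.31), np.float64(0.0578))
187 [-0.08  0.49  0.29] (61, np.float64(87.3), np.float64(0.0578))
194 [ 0.18 -0.35  0.05] (60, np.float64(94.82), np.float64(0.0581))
22.45
```

View pics/p3.png

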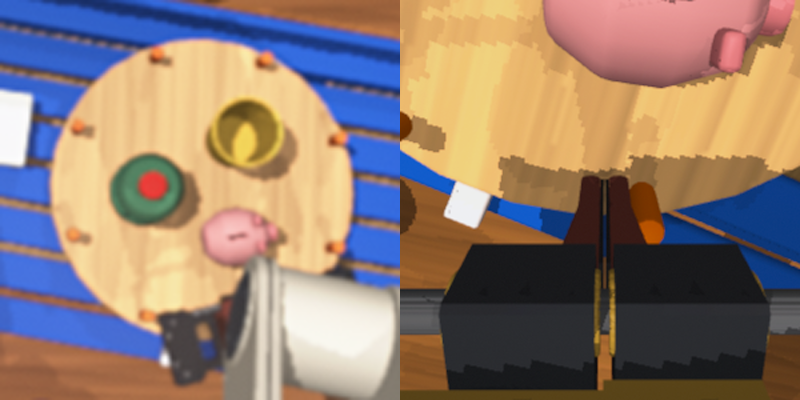

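It works now: the peg sits against the right-hand finger and the lantern has turned to 94.8°. Continuing.

```bash
python3 - <<'E'
from h import *
for th in np.linspace(194,264,8)[1:]: env.servo_line(*pose(th,.14),rate=.055)
env.pause(.2); l=lant(); print(get_time(),l)
if l[1] and 150<l[1]<169:
    g=264+169.4-l[1]; env.servo_line(*pose(g,.14),rate=.03); env.pause(.3); print(g,lant(),get_time())
snap("top","top4",(320,130,470,280),4)
E
```

```text
26.8833 (62, np.float64(165.42), np.float64(0.0604))
267.98 (61, np.float64(168.69), np.float64(0.0608)) 27.7
```

View pics/top4.png

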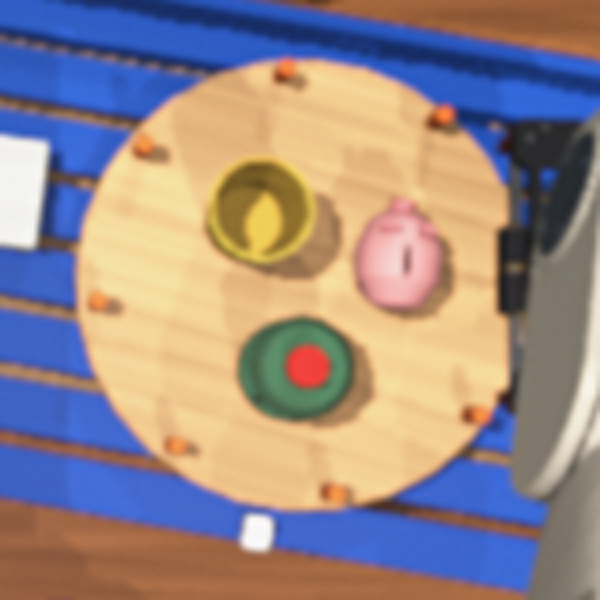

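The lantern is at the front, with its button at (309,367), the mark at (257,532), and the piggy and cup upright. Its apparent radius grew by 3 mm, so my axis is about 2 mm off. I'll refine it using both button positions and the scene camera.

```bash
python3 - <<'E'
from h import *
def red(c,box):
    x0,y0,x1,y1=box; s=c["image"][y0:y1,x0:x1].astype(int); m=(s[...,0]>150)&(s[...,1]<70)&(s[...,2]<70)
    v,u=np.nonzero(m); return x0+u.mean(),y0+v.mean(),len(u)
def orange(c):
    s=c["image"].astype(int)[130:280,320:470]; m=((s[...,0]-s[...,2]>90)&(s[...,0]-s[...,1]>60)&(s[...,1]>60)).astype(np.uint8)
    n,_,st,ce=cv2.connectedComponentsWithStats(m); return [(round(a+320,2),round(b+130,2),int(k)) for (a,b),k in zip(ce[1:],st[1:,4]) if k>3]
t0,t1=np.load("pics/top0.npz"),np.load("pics/top4.npz")
b=[ray(c,*red(c,(320,130,470,280))[:2],.232) for c in(t0,t1)]
print(b)
print(orange(t0));print(orange(t1))
s0=np.load("pics/scene0.npz"); s1=viewer.camera("scene"); np.savez("pics/scene4.npz",**s1)
bs=[]
for c,box in((s0,(245,200,275,225)),(s1,(170,180,300,260))):
    r=red(c,box); bs.append(ray(c,*r[:2],.232)); print(r,bs[-1])
for bb in (b,bs):
  for ph in (89,90,91):
    t=np.radians(ph);R=np.array([[np.cos(t),-np.sin(t)],[np.sin(t),np.cos(t)]])
    c_=np.linalg.solve(np.eye(2)-R,bb[1]-R@bb[0]); d=bb[1]-c_; print(ph,c_,np.hypot(*d),np.degrees(np.arctan2(*d[::-1])))
# mark in both
print("mark top",ray(t0,320+257/4-.375,130+532/4-.375,.134))
w=s1["image"][160:260,170:270].astype(int).min(2)>200; v,u=np.nonzero(w); print(len(u),170+u.min(),170+u.max(),160+v.min(),160+v.max())
cv2.imwrite("pics/s4.png",cv2.resize(s1["image"][160:290,150:310,::-1],None,fx=5,fy=4.6,interpolation=cv2.INTER_CUBIC)) 
E
```

```text
[array([ 0.60094143, -0.00245525]), array([ 0.53211961, -0.04712061])]
[(np.float64(419.77), np.float64(131.08), 96), (np.float64(455.05), np.float64(139.32), 100), (np.float64(390.89), np.float64(147.14), 28), (np.float64(429.07), np.float64(158.97), 29), (np.float64(355.39), np.float64(165.96), 28), (np.float64(376.74), np.float64(193.33), 61), (np.float64(449.63), np.float64(194.2), 30), (np.float64(343.91), np.float64(205.09), 22), (np.float64(417.5), np.float64(221.33), 6), (np.float64(438.39), np.float64(233.23), 31), (np.float64(363.44), np.float64(241.08), 25), (np.float64(403.19), np.float64(253.1), 31), (np.float64(370.6), np.float64(266.0), 5), (np.float64(401.07), np.float64(275.98), 461)]
[(np.float64(410.17), np.float64(131.17), 6), (np.float64(456.58), np.float64(139.88), 69), (np.float64(390.88), np.float64(147.08), 26), (np.float64(429.68), np.float64(158.5), 22), (np.float64(355.41), np.float64(165.86), 29), (np.float64(418.29), np.float64(180.0), 7), (np.float64(422.5), np.float64(180.5), 4), (np.float64(344.0), np.float64(205.0), 21), (np.float64(396.5), np.float6
[... 243 characters left out ...]
, (np.float64(439.09), np.float64(278.35), 23)]
(np.float64(258.10526315789474), np.float64(214.66917293233084), 133) [ 0.6057757  -0.00765741]
(np.float64(225.40816326530611), np.float64(204.4421768707483), 147) [ 0.54442802 -0.04437322]
89 [ 0.58925642 -0.05980473] 0.05852778386574358 167.4835730345066
90 [ 0.5888632  -0.05919884] 0.05801481052352753 167.98357303450666
91 [ 0.58847678 -0.05860344] 0.05751509302109283 168.4835730345067
89 [ 0.593783   -0.05722924] 0.051001871024404094 165.39998776556027
90 [ 0.59345976 -0.05668915] 0.05055485939145602 165.89998776556027
91 [ 0.59314212 -0.05615841] 0.050119399069461425 166.3999877655603
mark top [ 0.42722247 -0.02831421]
336 174 269 160 259
```

The pegs have rotated 90.0°, and the refined lantern angle is about 168.0° against the mark at about 169.3°. I'll nudge it 1.2° further, then check from above with the wrist camera.

```bash
cat >> h.py <<'E'
def wcam():
    p=np.array(get_tool_pos());R=Ro.from_quat(get_orientation()).as_matrix(); c=viewer.camera("wrist")
    return c,p,R
def wray(c,p,R,u,v,z):
    T=np.array(c["tool_from_camera"]);f=200/np.tan(np.radians(float(c["vertical_fov"]))/2)
    d=R@T[:3,:3]@np.array([(u-c["cx"])/f,-(v-c["cy"])/f,-1]); o=p+R@T[:3,3]; return (o+d*(z-o[2])/d[2])[:2]
E
python3 - <<'E'
from h import *
env.servo_line(*pose(269.2,.14),rate=.03); env.pause(.2); print(lant())
env.servo_line(*pose(264,.14),rate=.08)
env.servo_line(pose(264,.33)[0],rate=.25)
a=np.radians(169.4); s=a-np.pi/2; y=np.array([np.cos(s),np.sin(s),0]); zz=np.array([0,0,-1.])
Q=Ro.from_matrix(np.c_[np.cross(y,zz),y,zz]).as_quat(); np.save("Q.npy",Q)
env.move_to([*(C+.03*np.array([np.cos(a),np.sin(a)])),.33],Q); print(get_time())
c,p,R=wcam(); np.savez("pics/w5.npz",p=p,R=R,**c)
cv2.imwrite("pics/w5.png",cv2.resize(c["image"][:,100:540,::-1],None,fx=1.5,fy=1.5,interpolation=cv2.INTER_CUBIC)); print(lant())
E
```

```text
(62, np.float64(170.81), np.float64(0.0606))
30.6667
(47, np.float64(168.52), np.float64(0.0607))
```

View pics/w5.png

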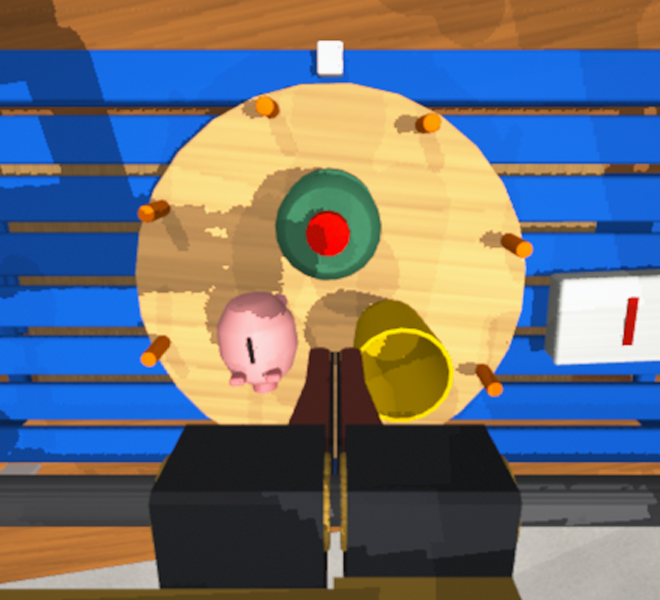

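The wrist view shows the mark at (330,58), the button at (327,234), all things upright, and the peg tops. I'll compute the angles.

```bash
python3 - <<'E'
from h import *
c=np.load("pics/w5.npz");p,R=c["p"],c["R"]
g=lambda x,y,z: wray(c,p,R,100+x/1.5-.17,y/1.5-.17,z)
P=[g(x,y,.185) for x,y in[(264,106),(431,122),(523,249),(493,388),(148,213),(150,357)]]
K,r=circ(P);m=g(330,57,.134)
s=c["image"].astype(int);q=(s[...,0]>150)&(s[...,1]<70)&(s[...,2]<70);q[:,420:]=0;v,u=np.nonzero(q);print(len(u),u.mean(),v.mean())
b=wray(c,p,R,u.mean(),v.mean(),.232)
an=lambda d:(np.degrees(np.arctan2(d[1],d[0])).round(2),np.hypot(*d).round(4))
print(K,r,[an(x-K) for x in P]); print("mark",m,an(m-K),"but",b,an(b-K))
# disc edge circle z=.15
E=[g(x,y,.15) for x,y in[(330,83),(526,270),(136,270),(467,140),(194,137)]];print("disc",*circ(E), an(m-circ(E)[0]),an(b-circ(E)[0]))
E
```

```text
687 312.72634643377 156.74235807860262
[ 0.58811554 -0.06148589] 0.13623183786771895 [(np.float64(-173.21), np.float64(0.1362)), (np.float64(141.53), np.float64(0.1363)), (np.float64(96.17), np.float64(0.1362)), (np.float64(50.93), np.float64(0.1362)), (np.float64(-128.54), np.float64(0.1361)), (np.float64(-83.62), np.float64(0.1363))]
mark [ 0.42544642 -0.03103089] (np.float64(169.4), np.float64(0.1655)) but [ 0.53085271 -0.05649401] (np.float64(175.02), np.float64(0.0575))
disc [ 0.59033174 -0.06194521] 0.1486428730838588 (np.float64(169.38), np.float64(0.1678)) (np.float64(174.76), np.float64(0.0597))
```

```bash
python3 - <<'E'
from h import *
c=np.load("pics/w5.npz");p,R=c["p"],c["R"]
s=c["image"].astype(int);q=(s[...,0]>150)&(s[...,1]<70)&(s[...,2]<70);q[:,:290]=0;q[:,345:]=0;q[:130]=0;q[185:]=0;v,u=np.nonzero(q);print(len(u),u.min(),u.max(),v.min(),v.max(),u.mean(),v.mean())
w=(s.min(2)>190);w[:,:295]=0;w[:,345:]=0;w[60:]=0;y,x=np.nonzero(w);print(x.min(),x.max(),y.min(),y.max())
an=lambda d:(np.degrees(np.arctan2(d[1],d[0])).round(2),np.hypot(*d).round(4))
b=wray(c,p,R,u.mean(),v.mean(),.232); m=wray(c,p,R,(x.min()+x.max())/2,(y.min()+y.max())/2,.134)
for K in([.58812,-.06149],[.59033,-.06195]): print(b,an(b-K),m,an(m-K))
E
```

```text
644 305 332 142 170 318.2391304347826 155.65372670807454
312 328 27 48
[ 0.53080288 -0.05164696] (np.float64(170.26), np.float64(0.0582)) [ 0.42516909 -0.03079624] (np.float64(169.33), np.float64(0.1658))
[ 0.53080288 -0.05164696] (np.float64(170.18), np.float64(0.0604)) [ 0.42516909 -0.03079624] (np.float64(169.32), np.float64(0.1681))
```

The lantern is at about 170.2° and the mark at 169.3°, so it is less than 1 mm off the line. Now I'll press the button.

```bash
python3 - <<'E'
from h import *
B=[.5312,-.0505]
env.servo_line([*B,.33],rate=.2); env.servo_line([*B,.245],rate=.12)
print(get_time())
print(env.servo_line([*B,.19],rate=.02,until_force=2.5),get_tool_pos(),get_contact_force().round(2),get_time())
z=get_tool_pos()[2]
print(env.servo_line([*B,z-.02],rate=.01,until_force=9),get_tool_pos(),get_contact_force().round(2),get_time())
env.pause(.3);print(get_tool_pos(),get_contact_force().round(2))
c,p,R=wcam(); cv2.imwrite("pics/w6.png",c["image"][:,100:540,::-1])
E
```

```text
31.9333
True [ 0.53119069 -0.05050656  0.20449111] [-0.04 -0.03  3.25] 33.7583
True [ 0.5312304  -0.05048432  0.20333023] [-1.56  0.14  4.58] 34.3333
[ 0.53125473 -0.05048893  0.20333625] [-2.15  0.6   5.2 ]
```

View pics/w6.png

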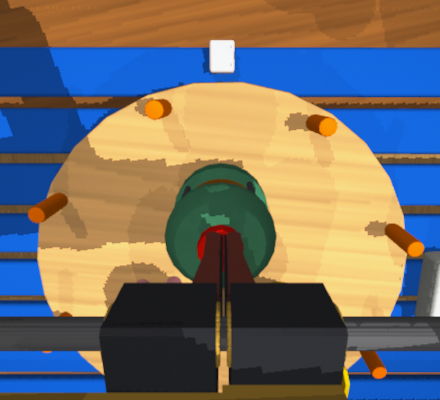

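The tips rest on the button, with red visible at (205,240), and the lantern stays upright. The force is 5.2 N after about 6 mm of travel, so it is probably fully down. I'll add a little more to be sure, then release.

```bash
python3 - <<'E'
from h import *
x,y,z=get_tool_pos()
for k in (1,2,3):
    env.servo_line([x,y,z-.0008*k],rate=.01); env.pause(.15); f=get_contact_force(); print(get_tool_pos().round(4),f.round(2))
    if f[2]>9: break
env.servo_line([x,y,.33],rate=.1); env.pause(.2)
a=np.radians(169.4); env.servo_line([*(C+.03*np.array([np.cos(a),np.sin(a)])),.33],rate=.15)
c,p,R=wcam(); np.savez("pics/w7.npz",p=p,R=R,**c)
s=c["image"].astype(int);q=(s[...,0]>150)&(s[...,1]<70)&(s[...,2]<70);q[:,:290]=0;q[:,345:]=0;q[:130]=0;q[185:]=0;v,u=np.nonzero(q);print(len(u),u.mean(),v.mean())
b=wray(c,p,R,u.mean(),v.mean(),.232)
for K in([.58812,-.06149],[.59033,-.06195]): d=b-K; print(b,np.degrees(np.arctan2(d[1],d[0])),np.hypot(*d))
print(get_time(),get_contact_force().round(2))
cv2.imwrite("pics/w7.png",c["image"][:,100:540,::-1])
E
```

```text
[ 0.5313 -0.0505  0.2033] [-2.47  0.2   9.86]
641 318.02496099843995 155.42121684867394
[ 0.53070512 -0.05162516] 170.25081267293604 0.05825618522539899
[ 0.53070512 -0.05162516] 170.1758930604422 0.06051221549755613
37.1167 [-0.12  0.67 -0.55]
```

View pics/w7.png

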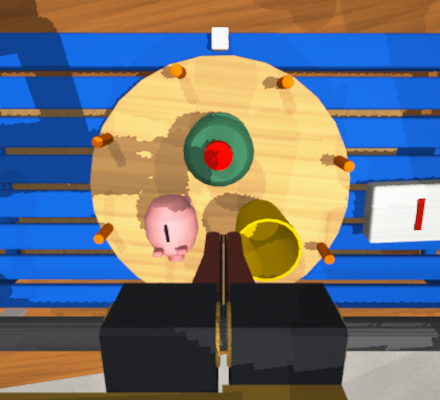

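At 9.9 N the button moved no further, so it hit its stop fully down and was then released. The lantern is unmoved with its button at (218,155) and the mark at (220,38). Piggy and cup are upright and the tin is in place.

```bash
python3 -c "
from h import *
job.hand_in(); print(get_time())"
```

```text
the job is handed in; nothing more can be done
the job is handed in; nothing more can be done
```

The lantern now stands at the front in line with the white mark. Its button was pressed fully down and released, and the job was handed in at about 37 s, within the 61 s limit.

- **Turning:** I pushed one front peg with closed fingertips and turned the carousel about 90°. My first pass moved nothing, because the closed fingertips end about 20 mm higher than the nominal tool point and slid over the pegs. A lower pass worked.
- **Alignment:** In the last wrist picture the lantern is at about 170.2° and the mark at 169.3°, so it is less than 1 mm off the line. The overhead camera read 170.8° for the lantern after the last nudge. A scene-camera estimate made before that nudge disagreed by about 2°; I discounted it because the lantern radius it gave was outside the stated range.
- **Button:** The force rose to 9.9 N with no further movement, so the button hit its stop. It takes about 4 N to press fully. I did not read the button's travel directly.
- **Other things:** In the last picture the piggy bank and cup are upright on the carousel and the tin is in its place. The lantern's position did not change when it was pressed.

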